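Feed a gift tag with the treadle, ink the stamp and hold it on the printed frame

TASK

Make up one stamped gift tag: press the red spring treadle of the tag feeder fully down to its stop so that the lowest wooden tag slides out onto the stamping bed, and let the treadle come up again. Then take the wooden hand stamp, press its face flat and lightly onto the middle of the felt of the open ink pad, and set it upright, square and centred in the frame printed on the tag that came out. Finish while still holding the stamp there, pressing lightly (about 5 N, never hard), and leave the goods lying around where they are.

Things in the scene. Friction and masses are not known exactly. Their poses are not given: they have to be found in the camera images.
- feeder: tag feeder, fixed to the table: dark wooden base 120 x 300 mm (x across, y along), origin at the centre of its underside. On it from +y to -y: the red treadle, the grey magazine (its walls rise to 52 mm above the table, at y = -69 to -9 mm, x = -49 to 49 mm; five tags in it), the stamping bed (bed top at z = 16 mm). Two grey cheeks, 84 mm high, carry the treadle's axle at y = 12 mm.
- treadle (a joint): angle of the red treadle, rad: 0 = up (rest, free end 0.45 rad above level), 0.70 = down at its stop (0.25 rad below level). A toggle link drives the pusher blade, which in the full stroke shoves the lowest tag about 60 mm to the feeder's -y. Its return spring asks about 2 to 4 N on the pad at first and 5 to 7 N at the stop.
- treadle_pad (a point): centre of the top of the ribbed black rubber pad (42 mm wide, 44 mm long) near the treadle's free end; at rest about 122 mm above the table. In the full stroke it swings down about 70 mm, to about 52 mm above the table, and about 11 mm to the feeder's +y.
- treadle_hinge (a point): point on the treadle's hinge axis (the axis runs along the feeder's x), 72 mm above the table, to the feeder's -y of the pad; the pad's centre lies 103 mm from it along the treadle and 6 mm above the treadle's mid-plane.
- station (a point): centre of the place on the stamping bed where a fed tag comes to lie, on the bed top (z = 16 mm). Aluminium rails 5 mm high guide the tag at x = -45.5 and 45.5 mm of it, and a fence 5 mm high stops it at -y. Axes as the feeder's.
- tag_0: lowest plywood gift tag in the magazine, the one that will be fed: 88 (x) x 50 (y) x 4 mm, origin at the centre of its underside. At the start it lies in the magazine, 60 mm to +y of the station; fed, it lies on the bed within about 4 mm of the station. It is loose.
- mark (a point): centre, on the top face of the lowest tag, of the printed dark frame 54 mm (x) by 38 mm (y), 10 mm to -x of the tag's centre; the brass-ringed cord hole is at the other (+x) end. Axes as the tag's. 20 mm above the table once fed.
- stamp: wooden hand stamp standing on its face on the table, loose, about 60 to 100 g, 79 mm tall in all. Origin 7 mm above its face on the stamp's axis, z up the handle. Turned round handle: 24 mm across (widest) at 56 mm above the origin, top at 72 mm, about 14 mm across at 21 mm; below it a wooden block 26 x 40 mm up to 20 mm above the origin.
- sole (a joint): how far the foam-backed sole of the stamp is pressed in, m: 0 to 0.005, spring of 1.5 N per mm (0.0033 = 5 N); under the stamp's own weight alone about 0.0004.
- stamp_face (a point): centre of the stamp's red rubber face, 26 mm (x) by 40 mm (y), on the stamp's axis and 7 mm below its origin when not pressed. Its axes are those of the rectangular face and block (the stamp body's own x axis is turned 20 degrees from them). The motif reads the same after a half turn, so either way round is right; the 40 mm side belongs along the 54 mm side of the printed frame.
- ink_tin: open ink pad, fixed to the table: dark tin 72 (x) x 106 (y) mm, 10 mm high, origin at the centre of its underside, with a dark violet felt 62 x 96 mm standing in it; its lid stands open beyond the +x edge, reaching 54 mm further out and 60 mm high.
- pad_top (a point): centre of the top of the ink pad's felt, 14 mm above the table. The felt is firm.
- washi_tape: roll of paper tape lying flat, 96 mm across, 25 mm high (bystander)
- oil_vial: glass vial with a wooden stopper, 32 mm across, 80 mm high (bystander)
- toy_car: wooden toy car 77 x 100 x 54 mm (bystander)
- match_box: small box lying flat, 50 x 64 x 15 mm (bystander)
There are look-alikes about, which are no part of the job. What is shaped like the stamp but blue or orange is not meant.

How it is judged:
On the way, in this order (a step that is already met when the one before it is completed fails the run):
1. the treadle is pressed down to its stop and the lowest tag lies on the stamping bed (value of joint treadle above 0.66 rad and horizontal distance between tag_0 and station below 0.008 m), for 0.05 s.
2. the treadle is up again and the held stamp's face is pressed upright on the felt of the ink pad, within 20 mm of its middle, with more than 1.5 N (contact force between stamp and ink_tin above 1.5 N and value of joint treadle below 0.05 rad and contact force between the fingers and stamp above 1 N and angle between stamp's own z axis and vertical below 0.15 rad and horizontal distance between stamp_face and pad_top below 0.02 m), for 0.1 s.
At the end, for the whole second after the job is handed in: Gripper holding the stamp at rest on the fed tag with 2 to 12 N, within 6 mm of the frame's centre, 40 mm side within 0.12 rad of the frame's long side, upright within 0.10 rad; tag within 10 mm of the station, stamp not on the feeder itself, treadle up (contact force between the fingers and stamp above 2 N and contact force between stamp and tag_0 between 2 and 12 N and contact force between stamp and feeder below 0.5 N and horizontal distance between stamp_face and mark below 0.006 m and angle between the y axis of stamp_face and the x axis of mark, either way round below 0.12 rad and angle between stamp's own z axis and vertical below 0.1 rad and horizontal distance between tag_0 and station below 0.01 m and value of joint treadle below 0.05 rad and linear speed of stamp below 0.02 m/s); the arm keeps its last pose, push and grip.
It fails at once if the stamp is pressed hard on the tag or the ink pad (more than 25 N) (contact force between stamp and tag_0 above 25 N or contact force between stamp and ink_tin above 25 N).
It fails at once if a bystander is moved by more than 30 mm (distance of any of washi_tape, oil_vial, toy_car, match_box from where it was at the start of the episode above 0.03 m).
It also fails if it takes over 58 s, if anything falls off the work surface, if the arm or the gripper's body presses on something with over 40 N, if the wrist force passes 120 N, or if a joint passes its speed limit or range.

ROBOT

A 6-joint arm with a two-finger parallel gripper is mounted at the origin on a cart in front of the work surface, level with it; the furniture and walls round the work are solid. World frame = base frame: x ahead of the robot, y to its left, z up, the work surface at z = 0. Lengths are in m, angles in rad, forces in N, time in s.
With the tool pointing down it reaches from about 0.25 to 0.775 m from the base axis. Payload 4 kg.
Tool frame: the origin (TCP) lies at the very end of the fingers, on their centre line; the grasp point (between the pads) lies 19 mm behind it; z points along the fingers, y is the direction in which the jaws open and shut (so a half turn about z gives the same grasp; the last joint's range is limited). The gripper opens to 94 mm and grips with 3 to 60 N. Pads are 16 mm wide; open, the fingers measure 119 mm over their backs; the gripper's body (75 mm by 177 mm) begins 78 mm behind the grasp point.
Start: joints at [1.043, 0.087, 1.371, -0, 1.684, -0.103], TCP at [0.227, 0.501, 0.206] pointing down, gripper open.
Joint ranges: [-3.1, 3.1], [-0.76, 2.03], [0.27, 2.55], [-1.08, 4.22], [0.17, 2.65], [-2.57, 2.57]. Speed limits (rad/s): [2.79, 2.79, 3.14, 3.14, 3.14, 3.14].

INTERFACE

Orientations are given as [roll, pitch, yaw] about the fixed x, y, z axes, in that order (R = Rz(yaw) Ry(pitch) Rx(roll)).
In Python, from bench import robot, cams, models gives the robot as it stands.
- The arm moves only by the tool step_arm, never from a script. Its argument "series" is a list of rows, each a list of 5 numbers: the gripper command: -1 is shut, 1 is fully open, values between are in proportion, then the shift along the tool's x, y, z in mm, then the turn about the tool's z in degrees. A call has 1 to 20 rows; each row is the pose to reach, as a shift and turn from the pose commanded when the call began, along the tool's axes at that moment; what a row does not reach only later rows make up. A row lasts 1/8 s, in which the tool goes at most 62.5 mm and 10.7 degrees, less where a joint would pass 70% of its speed; a pose out of reach is approached as far as the arm can. A call with a gripper value outside its range is refused whole. The fingers move at their own pace and stop on an object; the grip force is fixed at half the most. Time passes only in rows, so rows that repeat a pose let the fingers close. It gives the time, the measured TCP pose, the force and the opening at its end, in the units of the state.
- robot.get_obs(): the state, without advancing time (a new reading comes with each control period).
- cams.snapshot(name): name is "scene" or "top" or "wrist"; returns a dict with "pixels" (400x640x3 uint8, red, green, blue), "fov_y" (degrees; the focal length in pixels is half the picture's height over the tangent of half this angle, whatever the lens; pixels are square), "cx", "cy" (the principal point, pixels), "k1" (the pictures are not rectified: a ray, as slopes to the right and down, at radius r is drawn at 1 + k1 r^2 times it, then the intrinsics apply), "R" (3x3) and "t" (3): a world point X has camera coordinates R X + t. Camera axes: x right, y down, z forward; pixel columns grow to the right and rows downward; lengths in m; the calibration is good to about 2 mm. A picture is of the moment at which its call begins. There is no depth.
- robot.close_job(): hands the job in, once; it reports no verdict.
Trained networks look in a picture, given as the dict that the camera call returned (one of the last four; its "shot" number tells which), for a name from the list of things; names that differ only in an ending like _2 or _b are one class to them, and where a whole thing is asked for, a point or a joint stands for the part that bears it (a point fixed in the world has none). Each returns a list of dicts, best first, with "p" (0 to 1); they miss things now and then, are a little off and sometimes report something else, mostly with a low value. They report only what shows in the picture. A call takes as long as a camera call. They do not tell look-alikes from the thing itself.
- models.find_in(picture, label): "position" ([x, y, z] in m, in world coordinates, good to about 4 mm: the middle of the surface that is visible of it).
- models.pinpoint(picture, label): "position" ([x, y, z] in m, in world coordinates, good to about 4 mm: a listed point, or the origin of a listed thing).
The state is a dict: "time": time; "joint_positions": joint angles; "qvel": joint speeds; "joint_torque": joint torques, N m; "tool_pos": TCP position; "ee_rot": TCP orientation; "wrist_force": force on the tool from outside, world axes, zero at the start; "wrist_torque": the same for the moment, N m; "width": finger opening in m.
Only numpy, scipy, OpenCV 4.12 (cv2) and the standard library are available. Lean on these libraries where they do the work, as an engineer would, in place of code of your own. Each camera call takes 0.05 s, during which the arm holds its last target. There are 200 camera calls.

## Working session

There is one attempt and no reset: what is moved stays moved. The work goes in short steps, Python scripts to look and compute and a tool call to move; the robot and the scene stay as the last step left them, time stands still between calls to the robot, and variables do not carry over. Pictures are saved under pics/ and viewed, about 8 in all and at most 12, crops included, and the job is handed in when it is done.

Besides the shell and the picture viewer there is one more tool, called after "Request:" by a JSON object that holds its "fn" and its "kwargs". step_arm: Moves the arm, as the interface text tells. Its arguments: {"type":"object","properties":{"series":{"type":"array","items":{"type":"array","items":{"type":"number"}}}},"required":["series"]}

```bash
mkdir -p pics; cat > h.py <<'E'
import numpy as np, cv2
from bench import robot, cams, models
def snap(n,f=None):
    p=cams.snapshot(n)
    if f: cv2.imwrite('pics/'+f+'.png',p['pixels'][:,:,::-1])
    return p
def foc(p): return p['pixels'].shape[0]/2/np.tan(np.radians(p['fov_y'])/2)
def proj(p,X):
    c=np.asarray(p['R'])@np.asarray(X,float)+np.asarray(p['t']); s=c[:2]/c[2]
    s=s*(1+p['k1']*(s@s)); return s*foc(p)+[p['cx'],p['cy']]
def back(p,uv,z):
    d=(np.asarray(uv,float)-[p['cx'],p['cy']])/foc(p); s=d.copy()
    for _ in range(20): s=d/(1+p['k1']*(s@s))
    R=np.asarray(p['R']); o=-R.T@np.asarray(p['t']); r=R.T@np.array([s[0],s[1],1]); return o+r*(z-o[2])/r[2]
E
python3 - <<'E'
from h import *
np.set_printoptions(precision=3,suppress=True)
a=snap('top','top0'); b=snap('scene','scene0')
o=robot.get_obs(); print(o['time'],o['tool_pos'],o['ee_rot'],o['width'])
for n in ['feeder','treadle_pad','treadle_hinge','station','tag_0','mark','stamp','stamp_face','ink_tin','pad_top','washi_tape','oil_vial','toy_car','match_box']:
  for p,q in ((a,'top'),(b,'scene')):
    for d in models.pinpoint(p,n)[:4]: print(n,q,np.array(d['position']),round(d['p'],2),proj(p,d['position']).round())
cv2.imwrite('pics/both.png',cv2.resize(np.vstack([a['pixels'],b['pixels']])[:,:,::-1],None,fx=.75,fy=.75))
print(robot.get_obs()['time'])
E
```

```text
0.1 [0.226 0.501 0.204] [-3.14  -0.     2.717] 0.09354707074437446
feeder top [ 0.587  0.128 -0.006] 0.77 [252. 161.]
feeder top [ 0.653 -0.342 -0.002] 0.4 [402. 141.]
feeder scene [ 0.591  0.124 -0.004] 0.72 [284. 158.]
treadle_pad top [0.573 0.226 0.125] 0.81 [212. 161.]
treadle_pad top [ 0.588  0.127 -0.005] 0.42 [253. 161.]
treadle_pad scene [0.574 0.23  0.126] 0.65 [254. 114.]
treadle_hinge top [0.586 0.141 0.069] 0.7 [244. 159.]
station top [0.604 0.029 0.017] 0.65 [283. 155.]
stamp top [ 0.353 -0.194  0.008] 0.6 [355. 237.]
stamp top [ 0.418 -0.082  0.008] 0.52 [319. 215.]
stamp top [ 0.437 -0.164  0.003] 0.4 [345. 210.]
stamp scene [ 0.437 -0.169  0.006] 0.84 [317. 237.]
stamp scene [ 0.422 -0.078  0.005] 0.78 [290. 222.]
stamp scene [ 0.353 -0.191  0.006] 0.6 [301. 261.]
stamp_face scene [ 0.356 -0.19   0.003] 0.59 [302. 261.]
stamp_face scene [ 0.435 -0.163  0.   ] 0.55 [315. 237.]
stamp_face scene [ 0.422 -0.082  0.   ] 0.36 [291. 223.]
ink_tin top [ 0.482 -0.341 -0.001] 0.72 [402. 195.]
ink_tin scene [ 0.479 -0.344  0.002] 0.86 [376. 266.]
pad_top top [ 0.48  -0.342  0.013] 0.61 [403. 196.]
pad_top scene [ 0.479 -0.341  0.012] 0.81 [376. 264.]
washi_tape top [0.335 0.159 0.001] 0.53 [241. 242.]
washi_tape scene [0.332 0.161 0.   ] 0.78 [213. 195.]
oil_vial top [ 0.674 -0.208 -0.003] 0.67 [359. 134.]
oil_vial scene [ 0.678 -0.209  0.001] 0.61 [381. 197.]
oil_vial scene [ 0.437 -0.168  0.003] 0.55 [317. 237.]
toy_car top [ 0.368 -0.474 -0.001] 0.78 [444. 232.]
toy_car scene [ 0.362 -0.477 -0.001] 0.93 [390. 334.]
match_box top [ 0.654 -0.34  -0.002] 0.68 [401. 141.]
1.5
```

View pics/both.png

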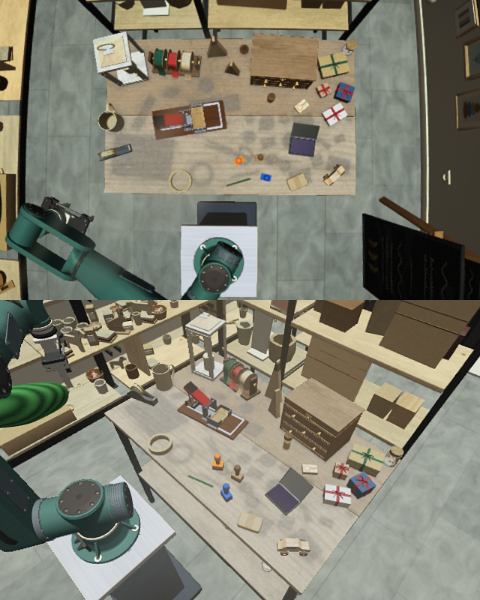

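Candidates for the stamp (top picture): orange at (319,215), blue at (355,237), plain wood at (345,210). I choose the plain wood one, and check it in a close crop together with the feeder.

```bash
python3 - <<'E'
import cv2,numpy as np
a=cv2.imread('pics/top0.png');b=cv2.imread('pics/scene0.png')
c=lambda i,x,y,w,h,W,H:cv2.resize(i[y:y+h,x:x+w],(W,H),interpolation=cv2.INTER_CUBIC)
r1=c(a,190,125,130,65,800,400)
r2=np.hstack([c(b,270,205,80,40,400,200),c(a,310,190,60,30,400,200)])
cv2.imwrite('pics/c1.png',np.vstack([r1,r2]))
E
```

```text
(no output)
```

View pics/c1.png

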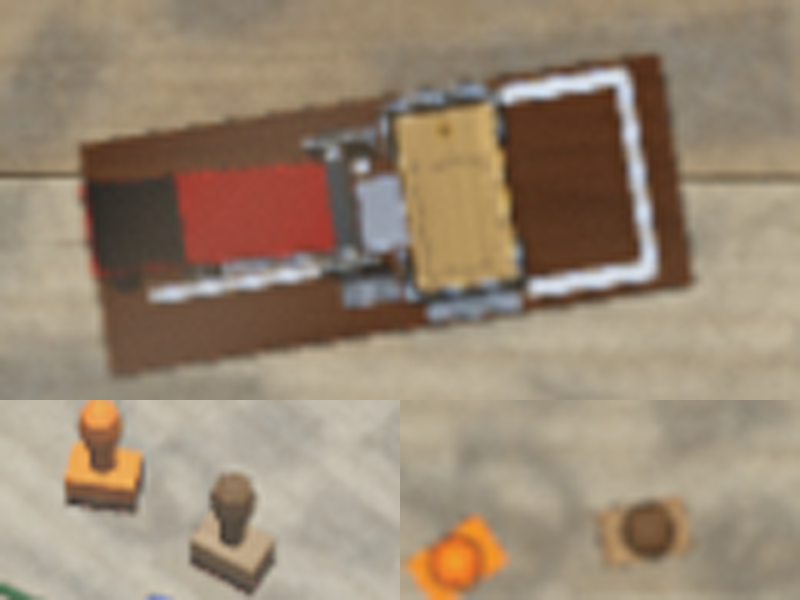

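```bash
cat >> h.py <<'E'
from scipy.spatial.transform import Rotation as Ro
np.set_printoptions(precision=4,suppress=True)
def toolshift(target,o=None):
    o=o or robot.get_obs(); R=Ro.from_euler('xyz',o['ee_rot']).as_matrix()
    return R.T@(np.asarray(target)-o['tool_pos'])*1000
E
python3 - <<'E'
from h import *
p=cams.snapshot('top')
f=lambda x,y:(190+x/6.154-.0,125+y/6.154)
pad=back(p,f(137,222),.122); print('pad',pad)
C=[back(p,f(*c),.012) for c in ((80,147),(660,55),(690,285),(112,375))]
for i in range(4):
  d=C[(i+1)%4]-C[i]; print(C[i],np.linalg.norm(d),np.degrees(np.arctan2(d[1],d[0])))
print('c',np.mean(C,0))
o=robot.get_obs();print(o['tool_pos'],o['ee_rot'],toolshift([pad[0],pad[1],.16]))
# stamp block yaw from top crop px
s=[back(p,(310+x/6.667,190+y/6.667),.027)[:2] for x,y in ((605,505),(680,497),(690,555),(603,562))]
for x,y in ((205,105),(280,97),(290,155),(203,162)): print(back(p,(310+x/6.667,190+y/6.667),.027))
E
```

```text
pad [0.5727 0.2262 0.122 ]
[0.6228 0.2825 0.012 ] 0.299583368177552 -80.79866871202651
[ 0.6707 -0.0133  0.012 ] 0.1178090707317252 -171.9668466130593
[ 0.5541 -0.0297  0.012 ] 0.29678328112714436 99.20946934362982
[0.5066 0.2632 0.012 ] 0.11782741245034625 9.395012591410413
c [0.5886 0.1257 0.012 ]
[0.2267 0.5011 0.2055] [3.1415 0.     2.7168] [-428.5874 -107.9182   45.5073]
[ 0.4483 -0.1494  0.027 ]
[ 0.4522 -0.1837  0.027 ]
[ 0.4257 -0.1885  0.027 ]
[ 0.4222 -0.1487  0.027 ]
```

The plain wooden stamp is confirmed at (345,210) in the top picture. The feeder yaw is about 9°, with the pad at (0.573, 0.226). Moving above the pad with the fingers shut.

Request:
{"fn": "step_arm", "kwargs": {"series": [[-1, -50, -12, 0, 0], [-1, -105, -26, 0, 0], [-1, -160, -40, 0, 0], [-1, -215, -54, 0, 0], [-1, -270, -68, 10, 0], [-1, -325, -82, 20, 0], [-1, -380, -95, 35, 0], [-1, -429, -108, 45, 0], [-1, -429, -108, 45, 0], [-1, -429, -108, 45, 0]]}}

```text
time: 2.8
tool_pos: [0.5728, 0.2262, 0.1605]
ee_rot: [3.141, -0.001, 2.717]
wrist_force: [-0.0, 0.5, 0.2]
width: 0.0005
```

```bash
python3 - <<'E'
from h import *
o=robot.get_obs();print(o['time'],o['tool_pos'],o['ee_rot'],o['width'],o['wrist_force'])
t=o['tool_pos']; 
for tgt in ([.5727,.2262,.122],[.5717,.2366,.052]): print(toolshift(tgt))
E
```

```text
2.8 [0.5728 0.2262 0.1605] [ 3.1413 -0.0008  2.7166] 0.00047376555600734516 [-0.0313  0.5406  0.2497]
[ 0.044  -0.0508 38.483 ]
[  5.1898   8.9893 108.4898]
```

Request:
{"fn": "step_arm", "kwargs": {"series": [[-1, 0, 0, 30, 0], [-1, 2, 3, 50, 0], [-1, 4, 7, 70, 0], [-1, 5, 9, 85, 0], [-1, 5, 9, 97, 0], [-1, 5, 9, 103, 0], [-1, 5, 9, 103, 0]]}}

```text
time: 3.68
tool_pos: [0.5718, 0.237, 0.0574]
ee_rot: [3.141, -0.001, 2.717]
wrist_force: [-2.9, 4.3, 5.2]
width: 0.0007
```

Request:
{"fn": "step_arm", "kwargs": {"series": [[-1, 0, 0, 3, 0], [-1, 0, 0, 5, 0], [-1, 0, 0, 6, 0], [-1, 0, 0, 6, 0]]}}

```text
time: 4.18
tool_pos: [0.572, 0.2366, 0.0538]
ee_rot: [3.141, -0.0, 2.717]
wrist_force: [-4.6, 0.9, 11.2]
width: 0.0003
```

Request:
{"fn": "step_arm", "kwargs": {"series": [[-1, 0, 0, 2, 0], [-1, 0, 0, 3, 0], [-1, 0, 0, 3, 0], [-1, 0, 0, 3, 0]]}}

```text
time: 4.68
tool_pos: [0.5721, 0.2365, 0.0533]
ee_rot: [3.14, 0.001, 2.717]
wrist_force: [-9.0, 1.3, 19.0]
width: 0.0006
```

```bash
python3 - <<'E'
from h import *
p=snap('top'); s=snap('scene')
for q in (p,s):
  for n in ('tag_0','mark','station','treadle_pad'):
    for d in models.pinpoint(q,n)[:2]: print(n,np.array(d['position']),round(d['p'],2))
c=lambda i,x,y,w,h,W,H:cv2.resize(i[y:y+h,x:x+w,::-1],(W,H),interpolation=cv2.INTER_CUBIC)
cv2.imwrite('pics/c2.png',np.vstack([c(p['pixels'],190,125,130,65,600,300),c(s['pixels'],220,90,120,100,360,300).repeat(1,0) if 0 else cv2.resize(c(s['pixels'],230,100,120,60,600,300),(600,300))]))
E
```

```text
tag_0 [0.6047 0.0334 0.0113] 0.57
mark [ 0.4794 -0.3428  0.0119] 0.49
mark [ 0.6712 -0.2115 -0.0008] 0.33
station [0.6035 0.0257 0.0168] 0.71
tag_0 [0.6036 0.0265 0.0126] 0.69
mark [0.5984 0.0279 0.021 ] 0.8
mark [ 0.333   0.1599 -0.0003] 0.69
station [0.6058 0.0268 0.0166] 0.72
treadle_pad [0.5701 0.2429 0.0516] 0.58
```

View pics/c2.png

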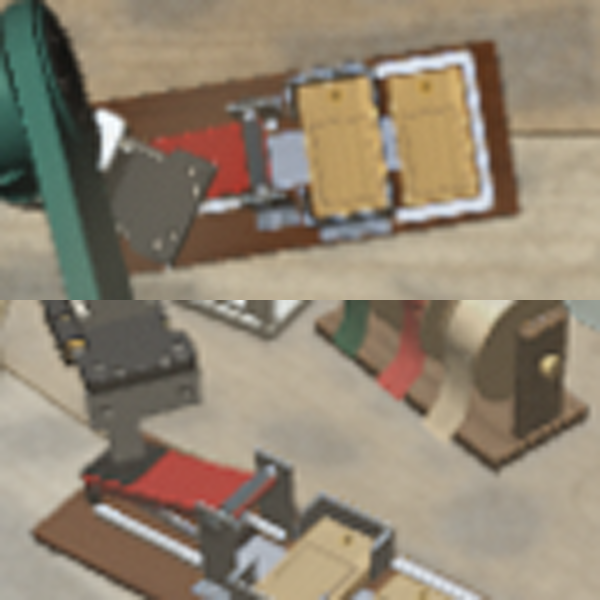

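Request:
{"fn": "step_arm", "kwargs": {"series": [[-1, -2, -4, -30, 0], [-1, -5, -9, -65, 0], [-1, -5, -12, -90, 0], [-1, -7, -50, -110, 0], [-1, -12, -105, -112, 9], [-1, -17, -160, -112, 18], [-1, -22, -215, -112, 27], [0.0, -27, -270, -112, 36], [0.1, -32, -322, -112, 45], [0.2, -37, -374, -112, 54], [0.2, -42, -422, -112, 60], [0.2, -42, -422, -112, 60]]}}

```text
time: 6.68
tool_pos: [0.435, -0.1689, 0.1598]
ee_rot: [-3.14, 0.002, 1.663]
wrist_force: [0.5, 0.1, -0.0]
width: 0.0471
```

```bash
python3 - <<'E'
from h import *
o=robot.get_obs();print(o['time'],o['tool_pos'],o['ee_rot'],o['width'],o['joint_positions'],o['wrist_force'])
w=snap('wrist');t=snap('top')
for n in ('stamp','stamp_face'):
  for d in models.pinpoint(w,n)[:3]: print(n,np.array(d['position']),round(d['p'],2),proj(w,d['position']).round())
for n in ('treadle_pad','tag_0','mark'):
  for d in models.pinpoint(t,n)[:2]: print(n,np.array(d['position']),round(d['p'],2))
c=lambda i,x,y,w,h,W,H:cv2.resize(i[y:y+h,x:x+w,::-1],(W,H),interpolation=cv2.INTER_CUBIC)
cv2.imwrite('pics/c3.png',np.vstack([w['pixels'][:,:,::-1],c(t['pixels'],190,125,130,40,640,197)]))
import pickle; pickle.dump((w,t),open('s3.pkl','wb'))
E
```

```text
6.675 [ 0.435  -0.1689  0.1598] [-3.1398  0.0016  1.6635] 0.04707991441397571 [-0.4902 -0.0856  1.634  -0.0023  1.5937 -0.583 ] [ 0.5314  0.0788 -0.0345]
stamp [ 0.4234 -0.0792  0.0044] 0.77 [316.  90.]
stamp [ 0.352  -0.1927  0.0085] 0.76 [235. 200.]
stamp [ 0.4349 -0.1645  0.0048] 0.6 [320. 179.]
stamp_face [ 0.3558 -0.1905  0.0016] 0.43 [241. 196.]
treadle_pad [0.5718 0.2276 0.1246] 0.91
tag_0 [0.6077 0.0317 0.0141] 0.82
mark [0.5981 0.0298 0.0183] 0.87
mark [ 0.6726 -0.2092  0.0005] 0.71
```

View pics/c3.png

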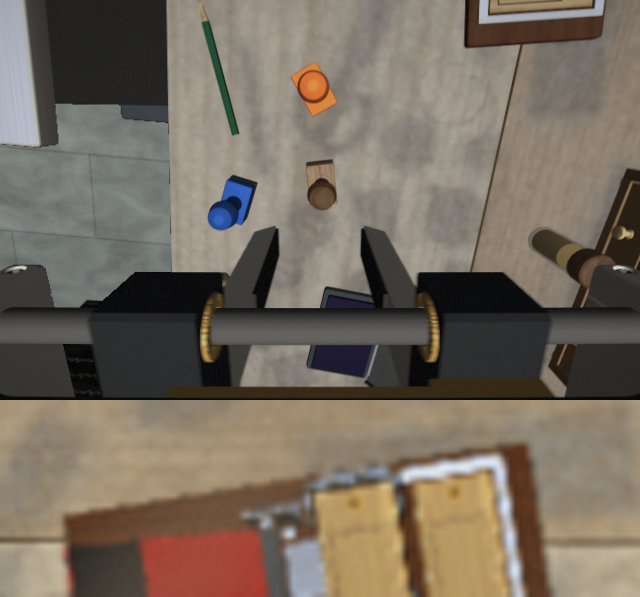

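```bash
python3 - <<'E'
from h import *; import pickle
w,t=pickle.load(open('s3.pkl','rb'))
cv2.imwrite('pics/c4.png',cv2.resize(w['pixels'][150:215,285:360,::-1],None,fx=8,fy=8,interpolation=cv2.INTER_CUBIC))
E
```

```text
(no output)
```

View pics/c4.png

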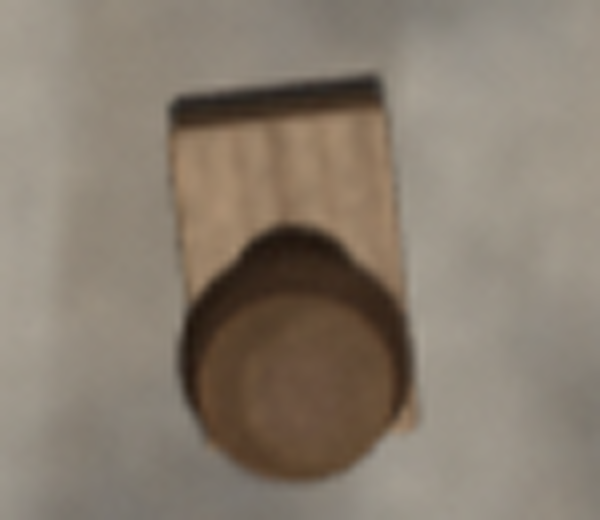

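```bash
python3 - <<'E'
from h import *; import pickle
w,t=pickle.load(open('s3.pkl','rb'))
f=lambda x,y:(285+(x+.5)/8-.5,150+(y+.5)/8-.5)
A=lambda a,b,z=.027:(lambda d:(np.degrees(np.arctan2(d[1],d[0])),np.linalg.norm(d)))(back(w,f(*b),z)-back(w,f(*a),z))
print(A((175,127),(385,108)),A((172,102),(378,78),.007),A((175,127),(190,300)),A((385,108),(415,425)))
h=back(w,f(296,365),.063);print('handle',h,'top',back(w,f(298,385),.077))
a,b=back(w,f(175,127),.027),back(w,f(385,108),.027); print('block far-edge mid',(a+b)/2)
print('shift',toolshift([h[0],h[1],.044]))
for u in ((172,102),(378,78)): print(back(w,f(*u),.0))
E
```

```text
(np.float64(10.478490161262844), np.float64(0.02449972091262933)) (np.float64(11.947440546361259), np.float64(0.02558013467173596)) (np.float64(-80.38499166533937), np.float64(0.02069638284536238)) (np.float64(-78.8220684972556), np.float64(0.038399897530025935))
handle [ 0.4369 -0.1661  0.063 ] top [ 0.4369 -0.1646  0.077 ]
block far-edge mid [ 0.4333 -0.1459  0.027 ]
shift [ -1.5151  -0.1732 116.3596]
[ 0.4199 -0.1495  0.    ]
[ 0.4454 -0.1441  0.    ]
```

Request:
{"fn": "step_arm", "kwargs": {"series": [[0.2, -1.5, 0, 30, -5], [0.2, -1.5, 0, 60, -5], [0.2, -1.5, 0, 90, -5], [0.2, -1.5, 0, 110, -5], [0.2, -1.5, 0, 116, -5], [0.2, -1.5, 0, 116, -5], [-1, -1.5, 0, 116, -5], [-1, -1.5, 0, 116, -5], [-1, -1.5, 0, 116, -5], [-1, -1.5, 0, 116, -5], [-1, -1.5, 0, 116, -5]]}}

```text
time: 8.4
tool_pos: [0.4368, -0.1672, 0.0446]
ee_rot: [3.141, 0.0, 1.757]
wrist_force: [1.1, -0.2, 0.5]
width: 0.023
```

Request:
{"fn": "step_arm", "kwargs": {"series": [[-1, 0, 0, -30, 0], [-1, 0, 0, -65, 0], [-1, -40, 2, -80, 0], [-1, -85, 5, -80, 0], [-1, -130, 7, -80, 0], [-1, -165, 9, -80, 0], [-1, -180, 10, -80, 0], [-1, -180, 10, -80, 0]]}}

```text
time: 9.4
tool_pos: [0.4796, -0.3421, 0.1238]
ee_rot: [-3.141, -0.002, 1.756]
wrist_force: [-0.5, 0.7, -1.0]
width: 0.0229
```

```bash
python3 - <<'E'
from h import *
o=robot.get_obs();print(o['time'],o['tool_pos'],o['ee_rot'],o['width'],o['wrist_force'])
w=snap('wrist');t=snap('top');s=snap('scene')
for p in (w,t,s):
 for n in ('pad_top','stamp'):
  for d in models.pinpoint(p,n)[:3]: print(n,np.array(d['position']),round(d['p'],2))
c=lambda i,x,y,w,h,W,H:cv2.resize(i[y:y+h,x:x+w,::-1],(W,H),interpolation=cv2.INTER_CUBIC)
u=proj(s,[.48,-.342,.08]).astype(int);v=proj(t,[.48,-.342,.08]).astype(int)
cv2.imwrite('pics/c5.png',np.vstack([w['pixels'][:,:,::-1],np.hstack([c(s['pixels'],u[0]-40,u[1]-25,80,50,320,200),c(t['pixels'],v[0]-40,v[1]-25,80,50,320,200)])]))
print(u,v)
E
```

```text
9.4 [ 0.4796 -0.3421  0.1238] [-3.141  -0.0015  1.7561] 0.022884786763616848 [-0.482   0.6757 -0.9852]
pad_top [ 0.4812 -0.3442  0.0141] 0.97
stamp [ 0.4769 -0.3418  0.084 ] 0.91
pad_top [ 0.4752 -0.341   0.0122] 0.78
stamp [ 0.4191 -0.0825  0.0056] 0.67
stamp [ 0.3508 -0.189   0.0076] 0.55
pad_top [ 0.4791 -0.3424  0.0128] 0.91
stamp [ 0.4218 -0.0776  0.0074] 0.76
stamp [ 0.3537 -0.191   0.0053] 0.74
stamp [ 0.4783 -0.3391  0.0824] 0.7
[379 250] [406 195]
```

View pics/c5.png

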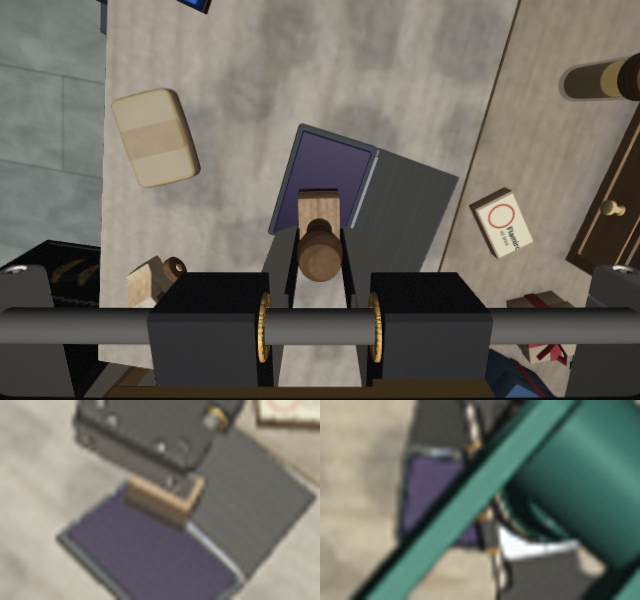

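Request:
{"fn": "step_arm", "kwargs": {"series": [[-1, 0, 0, 25, 0], [-1, 0, 0, 48, 0], [-1, 0, 0, 60, 0], [-1, 0, 0, 64, 0], [-1, 0, 0, 66, 0], [-1, 0, 0, 67, 0], [-1, 0, 0, 67, 0]]}}

```text
time: 10.72
tool_pos: [0.4802, -0.3425, 0.0584]
ee_rot: [3.141, 0.001, 1.757]
wrist_force: [-0.9, -0.2, 1.5]
width: 0.0231
```

Request:
{"fn": "step_arm", "kwargs": {"series": [[-1, 0, 0, 1, 0], [-1, 0, 0, 2, 0], [-1, 0, 0, 2, 0], [-1, 0, 0, 2, 0]]}}

```text
time: 11.22
tool_pos: [0.4801, -0.3424, 0.0561]
ee_rot: [3.141, 0.001, 1.757]
wrist_force: [-0.1, 0.5, 5.2]
width: 0.0229
```

Request:
{"fn": "step_arm", "kwargs": {"series": [[-1, 0, 0, -15, 0], [-1, 0, 0, -45, 0], [-1, 20, 8, -70, 8], [-1, 60, 23, -70, 18], [-1, 105, 40, -70, 28], [-1, 150, 58, -70, 38], [-1, 195, 75, -70, 48], [-1, 240, 92, -70, 58], [-1, 285, 110, -70, 68], [-1, 320, 123, -70, 78], [-1, 340, 131, -70, 88], [-1, 343, 132, -70, 92], [-1, 343, 132, -70, 92]]}}

```text
time: 12.85
tool_pos: [0.5459, 0.0199, 0.1253]
ee_rot: [-3.141, 0.001, 0.153]
wrist_force: [-0.1, -0.3, -1.0]
width: 0.0228
```

```bash
python3 - <<'E'
from h import *; import pickle
o=robot.get_obs();print(o['time'],o['tool_pos'],o['ee_rot'],o['width'],o['wrist_force'])
w=snap('wrist','wrist6');s=snap('scene');t=snap('top')
for p in (w,t,s):
 for n in ('mark','tag_0','station','treadle_pad','stamp'):
  for d in models.pinpoint(p,n)[:2]: print(n,np.array(d['position']),round(d['p'],2))
pickle.dump((w,t,s),open('s6.pkl','wb'))
E
```

```text
12.85 [0.5459 0.0199 0.1253] [-3.1413  0.0007  0.153 ] 0.022830676878783103 [-0.1249 -0.2523 -1.0401]
mark [0.5883 0.0246 0.0216] 0.81
tag_0 [0.6046 0.0281 0.0129] 0.8
station [0.5933 0.1265 0.0007] 0.6
stamp [ 0.352  -0.19    0.0069] 0.89
stamp [0.5457 0.0219 0.0859] 0.79
mark [ 0.4777 -0.3419  0.0144] 0.71
mark [ 0.6726 -0.2117 -0.0007] 0.43
tag_0 [0.5892 0.1415 0.0704] 0.66
treadle_pad [0.5734 0.2254 0.127 ] 0.93
treadle_pad [ 0.3693 -0.4729 -0.0057] 0.53
stamp [ 0.3522 -0.1914  0.0117] 0.6
stamp [ 0.4199 -0.0818  0.0074] 0.45
mark [0.5962 0.0304 0.0212] 0.6
tag_0 [0.6051 0.0259 0.0129] 0.9
station [0.6057 0.0269 0.0191] 0.7
treadle_pad [0.568  0.2325 0.1214] 0.83
treadle_pad [ 0.4769 -0.342   0.015 ] 0.64
stamp [0.5439 0.0202 0.0862] 0.79
stamp [ 0.4213 -0.0776  0.0076] 0.7
```

View pics/wrist6.png

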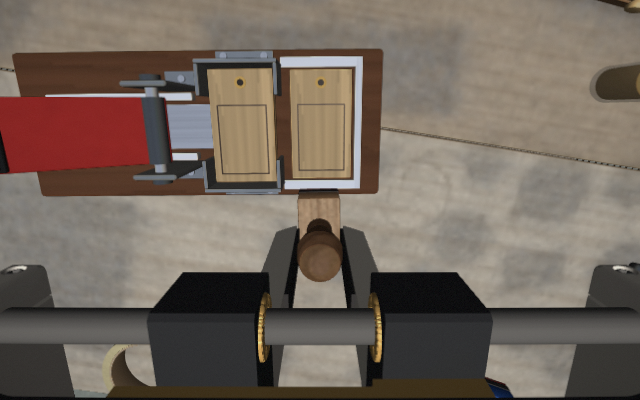

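The fed tag lies in the rails with its printed frame at (298–344, 104–170), and the stamp is held just below it. Refining the frame with a 7x crop.

```bash
python3 - <<'E'
import cv2
a=cv2.imread('pics/wrist6.png')[60:190,280:365]
cv2.imwrite('pics/c7.png',cv2.resize(a,None,fx=4.5,fy=4.5,interpolation=cv2.INTER_CUBIC))
E
```

```text
(no output)
```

View pics/c7.png

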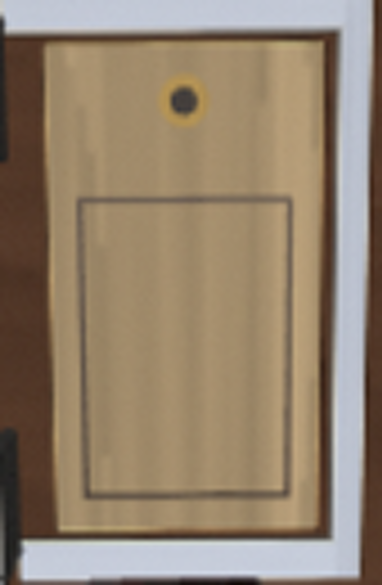

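```bash
python3 - <<'E'
from h import *; import pickle
w,t,s=pickle.load(open('s6.pkl','rb'))
f=lambda x,y:(280+(x+.5)/4.5-.5,60+(y+.5)/4.5-.5)
C=[back(w,f(*c),.020) for c in ((80,200),(291,199),(288,493),(87,496))]
A=lambda d:(np.degrees(np.arctan2(d[1],d[0])),np.linalg.norm(d))
for i in range(4): print(A(C[(i+1)%4]-C[i]))
m=np.mean(C,0);print('mark',m)
o=robot.get_obs();z=o['tool_pos'][2]-.0446+.027
R=Ro.from_euler('xyz',o['ee_rot']).as_matrix()
cv2.imwrite('pics/c8.png',cv2.resize(w['pixels'][180:290,280:360,::-1],None,fx=5,fy=5,interpolation=cv2.INTER_CUBIC))
print(o['tool_pos'],o['ee_rot'])
for u in ((298,195),(341,195)): print('edge in tool',R.T@(back(w,u,z)-o['tool_pos'])*1000)
print(toolshift([m[0],m[1],.0645]))
E
```

```text
(np.float64(-81.02969102575318), np.float64(0.038050704769665405))
(np.float64(-170.85079796233632), np.float64(0.05365705701884097))
(np.float64(99.58213471556128), np.float64(0.03801533416443134))
(np.float64(9.187641164166719), np.float64(0.0540631186378641))
mark [0.5957 0.0264 0.02  ]
[0.5461 0.0194 0.1255] [-3.1415 -0.      0.1512]
edge in tool [ 23.1314 -13.6097  17.6022]
edge in tool [23.1561 12.1634 17.6   ]
[50.083   0.5132 60.9696]
```

View pics/c8.png

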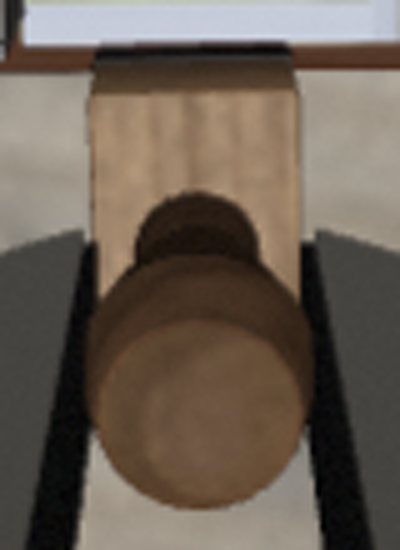

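Request:
{"fn": "step_arm", "kwargs": {"series": [[-1, 25, 1, 0, 0], [-1, 45, 1.5, 10, 0], [-1, 49, 1.5, 30, -0.5], [-1, 49, 1.5, 48, -0.5], [-1, 49, 1.5, 56, -0.5], [-1, 49, 1.5, 60, -0.5], [-1, 49, 1.5, 62, -0.5], [-1, 49, 1.5, 63, -0.5], [-1, 49, 1.5, 63, -0.5]]}}

```text
time: 14.88
tool_pos: [0.5951, 0.0253, 0.0635]
ee_rot: [3.141, -0.001, 0.16]
wrist_force: [-1.4, 0.3, 2.7]
width: 0.0232
```

Request:
{"fn": "step_arm", "kwargs": {"series": [[-1, 0, 0, 1, 0], [-1, 0, 0, 1, 0], [-1, 0, 0, 1, 0], [-1, 0, 0, 1, 0]]}}

```text
time: 15.38
tool_pos: [0.5949, 0.0253, 0.0618]
ee_rot: [3.142, -0.001, 0.16]
wrist_force: [-1.9, 1.1, 5.0]
width: 0.023
```

```bash
python3 - <<'E'
from h import *
w=snap('wrist');s=snap('scene');t=snap('top')
o=robot.get_obs();print(o['time'],o['tool_pos'],o['ee_rot'],o['width'],o['wrist_force'])
for p in (w,t,s):
 for n in ('mark','tag_0','treadle_pad','stamp','stamp_face'):
  for d in models.pinpoint(p,n)[:1]: print(n,np.array(d['position']),round(d['p'],2))
c=lambda i,x,y,w,h,W,H:cv2.resize(i[y:y+h,x:x+w,::-1],(W,H),interpolation=cv2.INTER_CUBIC)
cv2.imwrite('pics/c9.png',np.hstack([c(w['pixels'],250,130,150,150,500,500),c(s['pixels'],270,130,60,100,300,500)]))
E
```

```text
15.525 [0.5949 0.0253 0.0617] [-3.1416 -0.0004  0.1599] 0.023082971877773698 [-2.2364  0.5506  3.7301]
tag_0 [0.604  0.0277 0.0128] 0.88
treadle_pad [0.5948 0.0271 0.0219] 0.21
mark [0.5956 0.0286 0.0215] 0.39
tag_0 [ 0.6746 -0.2105  0.0019] 0.65
treadle_pad [0.5744 0.2275 0.1236] 0.58
stamp [ 0.3527 -0.1904  0.0087] 0.66
mark [0.6002 0.0285 0.0207] 0.48
tag_0 [0.6035 0.0254 0.0139] 0.57
treadle_pad [0.5729 0.2298 0.1217] 0.87
stamp [ 0.4181 -0.0784  0.0069] 0.67
stamp_face [0.5922 0.0279 0.0205] 0.59
```

View pics/c9.png

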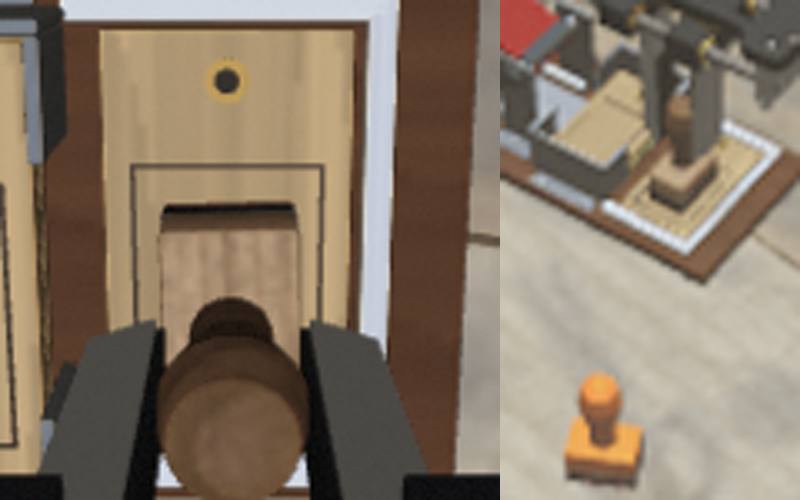

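The face sits centred in the frame to within about 1 mm (side margins 31 and 26 px at 5 px/mm, far gap about 8 mm against 7 mm ideal). The press is about 5 N, and the treadle is up. Handing in.

```bash
python3 - <<'E'
from h import *
print(robot.close_job()); o=robot.get_obs(); print(o['time'],o['tool_pos'],o['wrist_force'],o['width'])
E
```

```text
the job is handed in; nothing more can be done
None
the job is handed in; nothing more can be done
```

The job is handed in at about 15.5 s of the 58 s allowed; no verdict is reported.

- **Feeding:** I pressed the treadle until it stopped moving (about 19 N at the wrist) and the tag came out onto the bed. I then let the treadle come up, and the later pictures show it at rest.
- **Inking:** I took the plain wooden stamp (not the blue or orange one) and pressed it on the middle of the felt with about 6 N.
- **Stamping:** I set the stamp in the frame on the fed tag and am still holding it there.

Last checks before handing in:
- **Position:** the face was within about 1 mm of the frame's centre, and the tool was within about 1° of the frame's direction and of vertical. The stamp itself looked square in the picture.
- **Force:** about 5–6 N on the tag, allowing for the −1 N reading with the stamp in the air. The wrist reading varied between 3.7 and 5.0 N, still inside the 2–12 N limits.
- **Disagreements:** the networks' estimates of the mark and the stamp face scattered by 3–5 mm. I trusted the frame corners I measured in the wrist picture instead.
- **Not checked:** I did not re-measure the bystanders at the end, but the arm never came near touching one.

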